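Set out the cheeses on their display boards

TASK

Set out the four loose cheeses for display: put the round wheel, the square block, the oblong bar and the wedge each on the wooden board that bears the outline of its shape. Each should lie flat and the right way up within its outline, turned to match it (the wedge's narrow nose at the outline's narrow end), and be let go.

Things in the scene. Friction and masses are not known exactly. Their poses are not given: they have to be found in the camera images.
- wheel: Loose cream-coloured firm cheese with a browned top, about 0.11 to 0.2 kg: a round wheel, 62 mm in diameter, 45 mm high, standing flat on the counter. Origin: centre of its underside; z up.
- block: Loose cream-coloured firm cheese with a browned top, about 0.11 to 0.2 kg: a square block, 52 x 52 mm, 45 mm high. Origin: centre of its underside; x and y square to its sides; z up.
- bar: Loose cream-coloured firm cheese with a browned top, about 0.11 to 0.2 kg: an oblong bar, 40 mm (x) by 90 mm (y), 40 mm high. Origin: centre of its underside; z up. Narrow enough to be gripped across its x.
- wedge: Loose cream-coloured firm cheese with a browned top, about 0.11 to 0.2 kg: a wedge 60 mm long (x), 45 mm high: flat nose 16 mm wide at x = -30 mm, slanting sides spreading to 56 mm at x = 22 mm, bulging browned rind with a flat middle 22 mm wide at x = 30 mm. Nose and rind are parallel: grip it lengthwise. Origin: on its underside, midway between nose and rind; z up.
- wheel_board: Fixed wooden display board, 12 mm thick, 100 x 100 mm, flat top with a dark burned-in outline of a circle at its centre, 6 mm larger all round than the cheese. Origin: centre of its underside, on the counter; z up. The circle, 74 mm across, is centred on the origin. Yaw within 23 degrees.
- block_board: Fixed wooden display board, 12 mm thick, 100 x 100 mm, flat top with a dark burned-in outline of a square at its centre, 6 mm larger all round than the cheese. Origin: centre of its underside, on the counter; z up. The square, 64 mm wide, is centred on the origin with sides along x and y; the block fits any of four ways round. Yaw within 23 degrees.
- bar_board: Fixed wooden display board, 12 mm thick, 80 mm (x) by 126 mm (y), flat top with a dark burned-in outline of an oblong at its centre, 6 mm larger all round than the cheese. Origin: centre of its underside, on the counter; z up. The oblong, 52 mm (x) by 102 mm (y), is centred on the origin; the bar fits either way round. Yaw within 23 degrees.
- wedge_board: Fixed wooden display board, 12 mm thick, 100 mm (x) by 96 mm (y), flat top with a dark burned-in outline of a wedge at its centre, 6 mm larger all round than the cheese. Origin: centre of its underside, on the counter; z up. The outline, 72 mm long, has its narrow end at -x; the wedge is in place with its origin over this one and its x axis the same way. Yaw within 23 degrees.
- wedge_nose (a point): Middle of the lower edge of the wedge's nose, 30 mm from the wedge's origin towards its -x; turns with the wedge.
- board_nose (a point): The point on top of the wedge board where the wedge's nose belongs: 30 mm from the board's origin towards its -x, 12 mm above its underside.
There are look-alikes about, which are no part of the job. Leave any black or green look-alike of the block alone.

How it is judged:
By the outcome, as a careful person would: the job done as asked, in the order asked, and still so for the second after the job is handed in, with the robot touching nothing.
It also fails if it takes over 109 s, if anything falls off the work surface, if the arm or the gripper's body presses on something with over 40 N, if the wrist force passes 120 N, or if a joint passes its speed limit or range.

ROBOT

A 6-joint arm with a two-finger parallel gripper is mounted at the origin on the work surface. World frame = base frame: x ahead of the robot, y to its left, z up, the work surface at z = 0. Lengths are in m, angles in rad, forces in N, time in s.
With the tool pointing down it reaches from about 0.3 to 0.75 m from the base axis. Payload 8.5 kg.
Tool frame: the origin (TCP) lies midway between the tips of the shut fingers; the grasp point (between the pads) lies ctrl.grip_point_offset behind it (ctrl.grip_point_offset is the distance from the TCP to the grasp point, in m); z points along the fingers, y is the line along which they close (so a half turn about z gives the same grasp; the last joint's range is limited). The gripper opens to 88 mm and grips with 3 to 60 N. Pads are 18 mm wide; open, the fingers measure 123 mm over their backs; the gripper's body (75 mm by 187 mm) begins 45 mm behind the grasp point.
Start: joints at [-1.33, 0.381, 1.297, -0, 1.464, -0.215], TCP at [0.242, -0.494, 0.239] pointing down, gripper open.
Joint ranges: [-3.11, 3.11], [-0.89, 2.33], [0.22, 2.48], [-1.42, 4.56], [0.17, 2.85], [-2.88, 2.88]. Speed limits (rad/s): [2.39, 2.39, 3.14, 3.14, 3.14, 3.14].

INTERFACE

Orientations are given as a rotation vector (axis times angle).
In Python, from bench import ctrl gives the robot as it stands. The module is installed in compiled form; this text tells all that it offers.
- The arm moves only by the shell command python3 -m crank 'ROWS' [OPENING]. ROWS is JSON, a list that holds one entry, the list of rows, each a list of 6 numbers: the shift along the tool's x, y, z scaled (see below), then the turn, a rotation vector about the tool's x, y, z scaled (see below). In form: [[[dx, dy, dz, ax, ay, az], ...]]. A call has 1 to 20 rows; each row is the pose to reach, as a shift and turn from the pose commanded when the call began, along the tool's axes at that moment; what a row does not reach only later rows make up. The controller multiplies each number of a shift by 0.2 m and each number of a turn by 90 degrees. A row lasts 1/10 s, in which the tool goes at most 50 mm and 8.59 degrees, less where a joint would pass 70% of its speed; a pose out of reach is approached as far as the arm can. A call with a number of a shift or a turn outside -1 to 1 is refused whole. A call with a gripper value outside its range is refused whole. OPENING is the closure, from 0 (fully open) to 1 (shut), set as the call begins (- or left out, the last holds). The fingers move at their own pace and stop on an object; the grip force is fixed at half the most. Time passes only in rows, so rows that repeat a pose let the fingers close. It gives the time, the measured TCP pose, the force, the opening and the grip force at its end, in the units of the state.
- ctrl.observe(): the state, without advancing time (a new reading comes with each control period).
- ctrl.grab_frame(name): name is "side" or "top" or "wrist"; returns a dict with "image" (420x560x3 uint8, blue, green, red), "z_map" (420x560 float32, m along the optical axis (not along the pixel's ray), 0 where there is no reading), "fx", "fy", "cx", "cy" (pixels), "dist_coeffs" ([k1, k2, p1, p2, k3] as OpenCV has them; the pictures are not rectified), "R" (3x3) and "t" (3): a world point X has camera coordinates R X + t. Camera axes: x right, y down, z forward; pixel columns grow to the right and rows downward; lengths in m; the calibration is good to about 2 mm. A picture is of the moment at which its call begins.
- ctrl.finish_job(): hands the job in; it is judged then, once.
The state is a dict: "clock": time; "joint_pos": joint angles; "dq": joint speeds; "joint_torque": joint torques, N m; "ee_pos": TCP position; "orientation": TCP orientation; "ft_force": force on the tool from outside, world axes, zero at the start; "torque": the same for the moment, N m; "opening": finger opening in m; "grip_force": force on a finger pad.
Only numpy, scipy, OpenCV 4.12 (cv2) and the standard library are available. Lean on these libraries where they do the work, as an engineer would, in place of code of your own. Each camera call takes 0.05 s, during which the arm holds its last target. There are 200 camera calls.

## Working session

There is one attempt and no reset: what is moved stays moved. The work goes in short steps, Python scripts to look and compute and a shell command to move; the robot and the scene stay as the last step left them, time stands still between calls to the robot, and variables do not carry over. Pictures are saved under pics/ and viewed, at most 14 in all, crops included, and the job is handed in when it is done.

```bash
mkdir -p pics
cat > h.py <<'E'
import numpy as np, cv2
from bench import ctrl
def snap(n,f):
    g=ctrl.grab_frame(n); cv2.imwrite('pics/'+f+'.png',g['image']); np.save('pics/'+f+'.npy',g,allow_pickle=True); return g
def load(f): return np.load('pics/'+f+'.npy',allow_pickle=True).item()
def w(g,px,z):
    K=np.array([[g['fx'],0,g['cx']],[0,g['fy'],g['cy']],[0,0,1]])
    u=cv2.undistortPoints(np.array(px,float).reshape(-1,1,2),K,np.array(g['dist_coeffs'],float))[:,0]
    R=np.array(g['R']);t=np.array(g['t']);c=-R.T@t
    d=np.c_[u,np.ones(len(u))]@R
    return c+d*((z-c[2])/d[:,2])[:,None]
E
python3 - <<'E'
from h import *
s=ctrl.observe();print(s['ee_pos'],s['orientation'],s['opening'],s['clock'],ctrl.grip_point_offset)
for n in('top','side'):
    g=snap(n,n+'0'); print(n,-np.array(g['R']).T@g['t'],g['fx'])
E
```

```text
[ 0.24203717 -0.49355573  0.23813637] [-3.05889814e+00 -7.09475102e-01  1.28766334e-05] 0.08821101612643188 0.0 0.0187
top [0.34044812 0.01697895 1.32621806] 497.33490209733367
side [0.30533044 0.74764633 0.95824628] 437.76524781397274
```

View pics/top0.png

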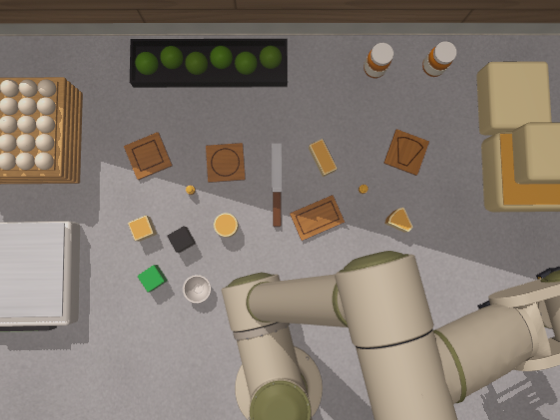

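The top view shows wheel (226,225), block (141,228), bar (322,157) and wedge (400,219). The boards are block (148,156), wheel (225,162), bar (317,218) and wedge (407,152). Next I enlarge it to read the corners.

Run:
```python
from h import *
g=load('top0');im=g['image']
a=cv2.resize(im[125:247,115:260],None,fx=5.5,fy=4.9,interpolation=cv2.INTER_CUBIC)[:600,:800]
a=cv2.resize(im[125:245,115:255],None,fx=5,fy=5,interpolation=cv2.INTER_CUBIC)
b=cv2.resize(im[125:245,285:435],None,fx=5,fy=5,interpolation=cv2.INTER_CUBIC)
cv2.imwrite('pics/a.png',a);cv2.imwrite('pics/b.png',b)
```

```text
(no output)
```

View pics/a.png

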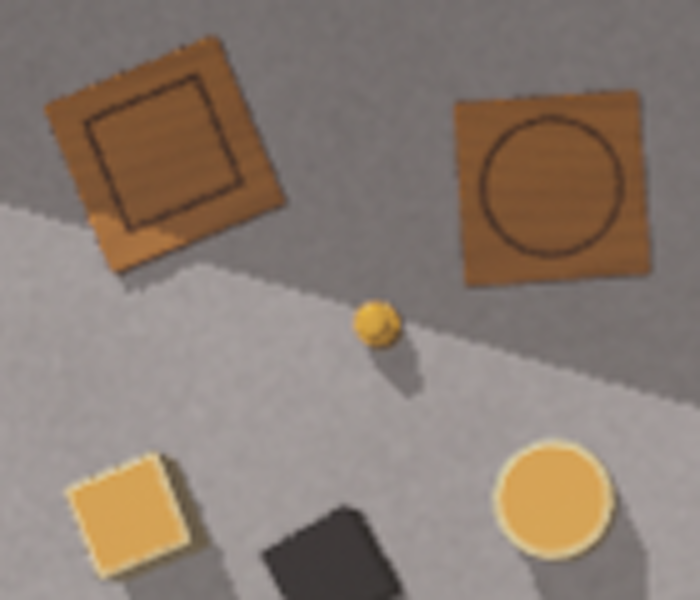

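View pics/b.png

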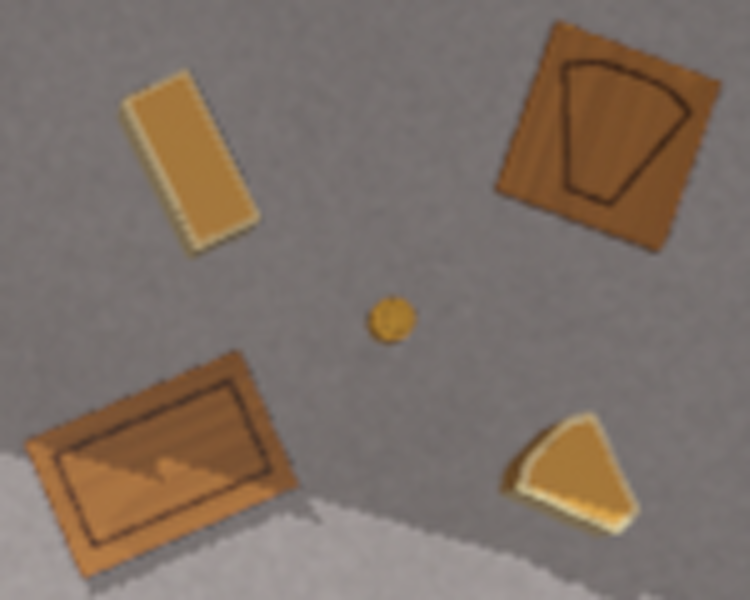

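Crop a shows the block at about (128,516), the wheel at (553,499) and their boards. Crop b shows the bar, its board, the wedge board with its nose at (588,196), and the wedge with nose (628,518) and shoulders (590,415) and (518,488).

Run:
```python
from h import *
g=load('top0')
def P(u0,pts,z): return w(g,[[u0+(x+.5)/5-.5,125+(y+.5)/5-.5] for x,y in pts],z)
def show(n,p):
    p=p[:,:2]; e=[np.linalg.norm(p[i]-p[i-1]) for i in range(len(p))]
    d=p[1]-p[0]; print(n,'c',p.mean(0).round(4),'edges mm',np.round(np.array(e)*1e3),'dir01',np.degrees(np.arctan2(d[1],d[0])).round(1))
show('blockB',P(115,[(45,105),(216,36),(286,203),(117,273)],.012))
show('blockO',P(115,[(85,122),(196,75),(242,184),(132,231)],.012))
show('wheelB',P(115,[(455,102),(638,91),(652,273),(467,286)],.012))
show('wheelO',P(115,[(480,186),(552,115),(624,186),(552,257)],.012))
show('block',P(115,[(66,490),(158,453),(190,542),(102,579)],.045))
show('wheel',P(115,[(494,499),(553,439),(613,499),(553,558)],.045))
show('bar',P(285,[(126,100),(186,70),(259,216),(198,246)],.040))
show('barB',P(285,[(26,442),(238,350),(300,487),(88,580)],.012))
show('barO',P(285,[(58,457),(233,380),(270,470),(95,546)],.012))
show('wedgeB',P(285,[(558,22),(721,82),(660,253),(496,187)],.012))
for n,q,z in(('wedge',[(628,518),(554,451)],.045),('wedgeO',[(588,196),(627,89)],.012)):
    show(n,P(285,q,z))
```

```text
blockB c [0.6094 0.343 ] edges mm [100.  98.  99.  97.] dir01 -67.7
blockO c [0.61   0.3442] edges mm [65. 64. 65. 63.] dir01 -66.7
wheelB c [0.59   0.1363] edges mm [100.  98.  99.  99.] dir01 -86.8
wheelO c [0.591  0.1369] edges mm [55. 54. 55. 54.] dir01 -45.0
block c [0.414  0.3506] edges mm [50. 50. 49. 48.] dir01 -68.2
wheel c [0.4213 0.1329] edges mm [43. 43. 44. 43.] dir01 -44.5
bar c [ 0.5993 -0.1229] edges mm [86. 36. 87. 36.] dir01 -63.4
barB c [ 0.4399 -0.1078] edges mm [ 80. 124.  80. 123.] dir01 -66.9
barO c [ 0.4406 -0.1083] edges mm [ 51. 102.  52. 102.] dir01 -66.6
wedgeB c [ 0.616  -0.3513] edges mm [ 97.  94. 100.  95.] dir01 -110.9
wedge c [ 0.4254 -0.3267] edges mm [51. 51.] dir01 46.9
wedgeO c [ 0.6123 -0.3505] edges mm [63. 63.] dir01 -21.5
```

```bash
cat >> h.py <<'E'
from scipy.spatial.transform import Rotation as Ro
def to(x,y,z,phi):  # print row (scaled) from current pose to TCP (x,y,z), tool y axis at yaw phi deg (mod 180)
    s=ctrl.observe();R=Ro.from_rotvec(s['orientation']);M=R.as_matrix()
    f=np.degrees(np.arctan2(M[1,1],M[0,1])); 
    d=M.T@(np.array([x,y,z])-s['ee_pos'])/.2
    p=np.radians(phi); T=np.array([[-np.sin(p),np.cos(p),0],[np.cos(p),np.sin(p),0],[0,0,-1]]).T
    # columns: x=(-sin?),y=(cos,sin),z down
    yv=np.array([np.cos(p),np.sin(p),0]);zv=np.array([0,0,-1.]);T=np.c_[np.cross(yv,zv),yv,zv]
    a=Ro.from_matrix(M.T@T).as_rotvec()/(np.pi/2)
    print('t',s['clock'],'pos',np.round(s['ee_pos'],4),'phi',f.round(1),'q6',np.degrees(s['joint_pos'][5]).round(),'row',d.round(4).tolist(),a.round(4).tolist(), 'open',s['opening'])
E
python3 -c "
from h import *
to(.40,-.33,.238,-30)"
```

```text
t 0.1 pos [ 0.242  -0.4936  0.2382] phi -63.9 q6 -12.0 row [1.0693, -0.3869, 0.0018] [-0.0007, -0.0004, -0.3765] open 0.0878964985361466
```

```bash
python3 -m crank '[[[0.25,-0.1,0,0,0,-0.1],[0.5,-0.2,0,0,0,-0.2],[0.75,-0.3,0,0,0,-0.3],[1,-0.39,0,0,0,-0.38],[1,-0.39,0,0,0,-0.38],[1,-0.39,0,0,0,-0.38]]]' 0; python3 -c "
from h import *
to(.421,-.14,.22,-15)
to(.421,.133,.22,0)"
```

```text
clock: 0.7
ee_pos: [0.3882, -0.3346, 0.2386]
orientation: [-2.715, -1.58, 0.0]
ft_force: [-0.3, 0.3, 0.9]
opening: 0.088
grip_force: 0.0
t 0.7 pos [ 0.3882 -0.3346  0.2386] phi -29.6 q6 -24.0 row [0.927, -0.3381, 0.0934] [-0.0002, -0.0, -0.1623] open 0.08795377991646283
t 0.7 pos [ 0.3882 -0.3346  0.2386] phi -29.6 q6 -24.0 row [2.1138, -1.0126, 0.0936] [-0.0002, -0.0001, -0.329] open 0.08795377991646283
```

```bash
python3 -m crank '[[[0.25,-0.08,0.02,0,0,-0.05],[0.5,-0.17,0.05,0,0,-0.1],[0.75,-0.25,0.07,0,0,-0.15],[0.99,-0.34,0.09,0,0,-0.17],[0.99,-0.34,0.09,0,0,-0.17]]]' 0; python3 -c "
from h import *
to(.421,.03,.20,-10);to(.421,.133,.20,0)"
```

```text
clock: 1.2
ee_pos: [0.4257, -0.1278, 0.2204]
orientation: [-2.48, -1.926, 0.0]
ft_force: [-0.5, -0.8, -0.7]
opening: 0.0879
grip_force: 0.0
t 1.2 pos [ 0.4257 -0.1278  0.2204] phi -14.3 q6 -18.0 row [0.7587, -0.2181, 0.1028] [-0.0008, -0.0004, -0.0481] open 0.08794760947103862
t 1.2 pos [ 0.4257 -0.1278  0.2204] phi -14.3 q6 -18.0 row [1.2577, -0.3455, 0.1033] [-0.0007, -0.0005, -0.1592] open 0.08794760947103862
```

```bash
python3 -m crank '[[[0.25,-0.07,0.03,0,0,-0.04],[0.5,-0.14,0.06,0,0,-0.08],[0.75,-0.21,0.08,0,0,-0.12],[1,-0.28,0.1,0,0,-0.16],[1,-0.28,0.1,0,0,-0.16],[1,-0.28,0.1,0,0,-0.16]]]' 0; python3 -c "
from h import *
to(.421,.133,.012,0); snap('wrist','w1'); g=load('w1');print(-np.array(g['R']).T@g['t'])"
```

```text
clock: 1.8
ee_pos: [0.4221, 0.0772, 0.2006]
orientation: [2.221, 2.221, -0.001]
ft_force: [-0.1, -0.7, 0.2]
opening: 0.0882
grip_force: 0.0
t 1.8 pos [0.4221 0.0772 0.2006] phi -0.0 q6 -5.0 row [0.2794, -0.0055, 0.943] [-0.0001, 0.0003, -0.0001] open 0.08817392694700116
[0.42190185 0.16160815 0.34588784]
```

View pics/w1.png

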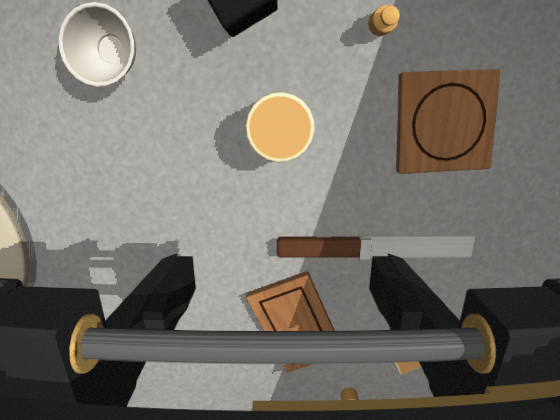

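The wrist view shows the wheel's top centred at (280,127) and the board circle at (449,121).

Run:
```python
from h import *
g=load('w1');print(w(g,[[280.5,127],[247,127],[314,127]],.045).round(4),w(g,[[449.5,121.5],[413,121],[486,121]],.012).round(4))
```

```text
[[0.4208 0.1362 0.045 ]
 [0.3911 0.1363 0.045 ]
 [0.4505 0.1362 0.045 ]] [[0.5896 0.1405 0.012 ]
 [0.552  0.1402 0.012 ]
 [0.6283 0.142  0.012 ]]
```

```bash
python3 -m crank '[[[0.15,0,0.1,0,0,0],[0.29,0,0.25,0,0,0],[0.29,0,0.45,0,0,0],[0.29,0,0.65,0,0,0],[0.29,0,0.85,0,0,0],[0.29,0,0.94,0,0,0],[0.29,0,0.94,0,0,0]]]' 0; python3 -m crank '[[[0,0,0,0,0,0],[0,0,0,0,0,0],[0,0,0,0,0,0],[0,0,0,0,0,0],[0,0,0,0,0,0],[0,0,0,0,0,0],[0,0,0,0,0,0],[0,0,0,0,0,0]]]' 1; python3 -c "
from h import *
to(.590,.139,.08,0)"
```

```text
clock: 2.55
ee_pos: [0.4217, 0.1334, 0.0109]
orientation: [-2.224, -2.215, 0.005]
ft_force: [0.4, 0.1, 0.9]
opening: 0.0881
grip_force: 0.0
clock: 3.35
ee_pos: [0.4219, 0.1354, 0.0136]
orientation: [2.22, 2.222, 0.001]
ft_force: [-2.2, -2.6, 7.8]
opening: 0.0607
grip_force: 30.0
t 3.35 pos [0.4219 0.1354 0.0136] phi 0.0 q6 2.0 row [0.0171, 0.841, -0.3309] [0.0007, 0.0003, 0.0005] open 0.06072633717400423
```

```bash
python3 -m crank '[[[0,0,-0.12,0,0,0],[0,0,-0.3,0,0,0],[0,0.15,-0.35,0,0,0],[0,0.3,-0.35,0,0,0],[0.01,0.45,-0.35,0,0,0],[0.02,0.6,-0.35,0,0,0],[0.02,0.75,-0.35,0,0,0],[0.02,0.845,-0.35,0,0,0],[0.02,0.845,-0.35,0,0,0],[0.02,0.845,-0.25,0,0,0],[0.02,0.845,-0.15,0,0,0],[0.02,0.845,-0.1,0,0,0],[0.02,0.845,-0.075,0,0,0],[0.02,0.845,-0.065,0,0,0],[0.02,0.845,-0.065,0,0,0],[0.02,0.845,-0.065,0,0,0]]]' 1; python3 -c "
from h import *
to(.590,.139,.0255,0)"
```

```text
clock: 4.95
ee_pos: [0.591, 0.1397, 0.0265]
orientation: [2.221, 2.221, 0.001]
ft_force: [-0.7, 0.1, -1.5]
opening: 0.0611
grip_force: 30.0
t 4.95 pos [0.591  0.1397 0.0265] phi 0.0 q6 2.0 row [-0.0034, -0.0052, 0.005] [0.0008, -0.0, 0.0002] open 0.06108867513744924
```

```bash
python3 -m crank '[[[0,-0.003,0.005,0,0,0],[0,-0.003,0.005,0,0,0]]]' 1; python3 -m crank '[[[0,0,0,0,0,0],[0,0,0,0,0,0],[0,0,0,0,0,0],[0,0,0,0,0,0],[0,0,0,0,0,0],[0,0,-0.15,0,0,0],[0,0,-0.35,0,0,0],[0,0,-0.6,0,0,0],[0.1,-0.1,-0.75,0,0,-0.05],[0.2,-0.2,-0.8,0,0,-0.1],[0.3,-0.3,-0.8,0,0,-0.15],[0.4,-0.4,-0.8,0,0,-0.2],[0.5,-0.5,-0.8,0,0,-0.244],[0.5,-0.5,-0.8,0,0,-0.244]]]' 0;  python3 -c "
from h import *
snap('wrist','w2')
to(.414,.3506,.012,22)"
```

```text
clock: 5.15
ee_pos: [0.5907, 0.1396, 0.0257]
orientation: [2.22, 2.221, 0.002]
ft_force: [-0.5, -0.3, 4.9]
opening: 0.0609
grip_force: 30.0
clock: 6.55
ee_pos: [0.488, 0.2414, 0.185]
orientation: [-1.751, -2.607, 0.0]
ft_force: [0.6, 0.1, -1.1]
opening: 0.0881
grip_force: 0.0
t 6.6 pos [0.4894 0.2404 0.185 ] phi 22.1 q6 -8.0 row [0.6524, -0.1424, 0.8649] [0.0001, 0.0, 0.0007] open 0.08811299642997615
```

View pics/w2.png

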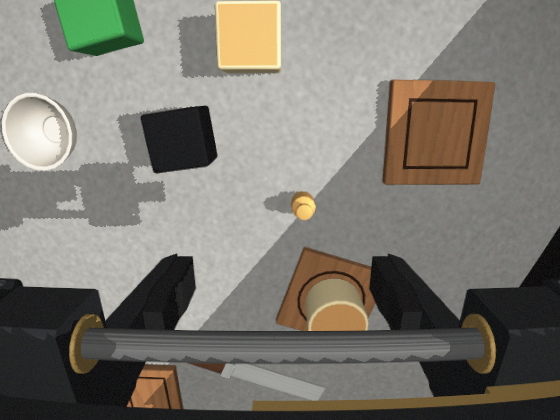

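The block's top is at (217,2)-(280,69). The board's square outline has corners (409,99), (476,101), (471,170) and (404,167). The wheel sits inside its circle.

Run:
```python
from h import *
g=load('w2')
for q,z in(([(217,3),(279.5,2.5),(280,69.5),(219,69.5)],.045),([(409,99),(476,101),(471,170),(404,167)],.012)):
    p=w(g,q,z)[:,:2];d=p[1]-p[0]+p[2]-p[3];print(p.mean(0).round(4),[round(np.linalg.norm(p[i]-p[i-1])*1e3) for i in range(4)],np.degrees(np.arctan2(d[1],d[0])))
```

```text
[0.4147 0.3529] [49, 48, 50, 49] 21.932886280020465
[0.6101 0.3468] [64, 65, 67, 69] 21.207772192795826
```

```bash
python3 -m crank '[[[0.2,-0.05,0.05,0,0,0],[0.4,-0.1,0.1,0,0,0],[0.658,-0.137,0.2,0,0,0],[0.658,-0.137,0.4,0,0,0],[0.658,-0.137,0.6,0,0,0],[0.658,-0.137,0.8,0,0,0],[0.658,-0.137,0.865,0,0,0],[0.658,-0.137,0.865,0,0,0]]]' 0; python3 -m crank '[[[0,0,0,0,0,0],[0,0,0,0,0,0],[0,0,0,0,0,0],[0,0,0,0,0,0],[0,0,0,0,0,0],[0,0,0,0,0,0],[0,0,0,0,0,0],[0,0,0,0,0,0]]]' 1; python3 -c "
from h import *
s=ctrl.observe()['ee_pos'];to(s[0]+.196,s[1]-.0065,s[2]+.012,22)"
```

```text
clock: 7.4
ee_pos: [0.4156, 0.3504, 0.0097]
orientation: [-1.759, -2.601, 0.006]
ft_force: [0.8, -0.0, 0.1]
opening: 0.0883
grip_force: 0.0
clock: 8.2
ee_pos: [0.4155, 0.3514, 0.0122]
orientation: [1.757, 2.604, 0.001]
ft_force: [-1.1, -1.8, 5.6]
opening: 0.0522
grip_force: 30.0
t 8.2 pos [0.4155 0.3514 0.0122] phi 22.0 q6 6.0 row [-0.397, 0.8966, -0.0596] [0.0003, 0.0, -0.0002] open 0.05223139531303777
```

```bash
python3 -m crank '[[[0,0,-0.12,0,0,0],[0,0,-0.3,0,0,0],[-0.07,0.15,-0.35,0,0,0],[-0.13,0.3,-0.35,0,0,0],[-0.2,0.45,-0.35,0,0,0],[-0.265,0.6,-0.35,0,0,0],[-0.33,0.75,-0.35,0,0,0],[-0.397,0.896,-0.35,0,0,0],[-0.397,0.896,-0.35,0,0,0],[-0.397,0.896,-0.25,0,0,0],[-0.397,0.896,-0.15,0,0,0],[-0.397,0.896,-0.1,0,0,0],[-0.397,0.896,-0.075,0,0,0],[-0.397,0.896,-0.06,0,0,0],[-0.397,0.896,-0.06,0,0,0],[-0.397,0.896,-0.06,0,0,0]]]' 1;  python3 -m crank '[[[0,0,0,0,0,0],[0,0,0,0,0,0],[0,0,0,0,0,0],[0,0,0,0,0,0],[0,0,0,0,0,0],[0,0,-0.15,0,0,0],[0,0,-0.35,0,0,0],[0,0,-0.6,0,0,0],[-0.2,0,-0.75,0,0,0],[-0.4,0,-0.8,0,0,0.05],[-0.6,0,-0.8,0,0,0.1],[-0.8,0,-0.8,0,0,0.15],[-1,0,-0.8,0,0,0.2],[-1,0,-0.8,0,0,0.25],[-1,0,-0.8,0,0,0.25]]]' 0;  python3 -c "
from h import *
snap('top','t1')
to(.55,.05,.2,-30)
to(.56,-.17,.2,-63)"
```

```text
clock: 9.8
ee_pos: [0.6116, 0.345, 0.0245]
orientation: [1.757, 2.603, 0.002]
ft_force: [0.5, 0.3, -0.6]
opening: 0.0517
grip_force: 30.0
clock: 11.3
ee_pos: [0.6865, 0.1582, 0.1835]
orientation: [-2.234, -2.208, 0.0]
ft_force: [-0.1, 1.3, 0.7]
opening: 0.0882
grip_force: 0.0
t 11.35 pos [0.6862 0.1592 0.1837] phi -0.5 q6 4.0 row [-0.5514, -0.6766, -0.0816] [-0.0002, -0.0, 0.3283] open 0.0882983065267528
t 11.35 pos [0.6862 0.1592 0.1837] phi -0.5 q6 4.0 row [-1.651, -0.6179, -0.0818] [-0.0002, 0.0, 0.695] open 0.0882983065267528
```

```bash
python3 -m crank '[[[-0.2,-0.17,0,0,0,0.08],[-0.4,-0.35,0,0,0,0.16],[-0.6,-0.5,0,0,0,0.24],[-0.8,-0.6,0,0,0,0.32],[-0.98,-0.67,0,0,0,0.4],[-0.98,-0.67,0,0,0,0.48],[-0.98,-0.67,0,0,0,0.56],[-0.98,-0.67,0,0,0,0.64],[-0.98,-0.67,0,0,0,0.7],[-0.98,-0.67,0,0,0,0.7]]]' 0; python3 -c "
from h import *
to(.55,-.15,.19,-63)
"
```

```text
clock: 12.35
ee_pos: [0.5504, -0.0345, 0.184]
orientation: [3.057, 0.723, 0.0]
ft_force: [0.0, 0.1, -0.1]
opening: 0.0883
grip_force: 0.0
t 12.35 pos [ 0.5504 -0.0345  0.184 ] phi -63.4 q6 47.0 row [-0.2604, 0.5156, -0.0301] [0.0001, -0.0002, -0.0042] open 0.08828407179749688
```

Run:
```python
from h import *
g=load('t1');cv2.imwrite('pics/t1c.png',cv2.resize(g['image'][125:245,115:255],None,fx=5,fy=5,interpolation=cv2.INTER_CUBIC))
```

```text
(no output)
```

View pics/t1c.png

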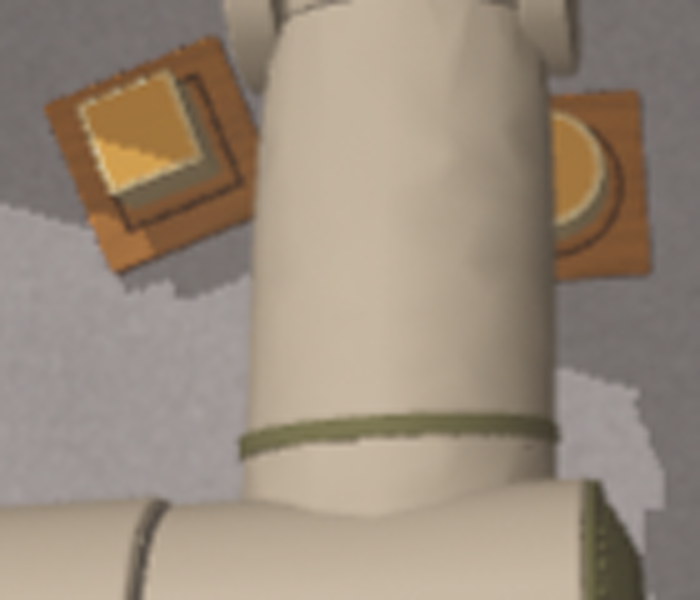

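The block's top corners are at (78,105), (170,69), (202,155) and (113,195), which looks well placed. The arm hides most of the wheel. I carry on to the bar.

```bash
python3 -m crank '[[[-0.1,0.17,0,0,0,0],[-0.2,0.35,0,0,0,0],[-0.26,0.51,-0.02,0,0,0],[-0.26,0.51,-0.02,0,0,0],[-0.26,0.51,-0.02,0,0,0]]]' 0; python3 -c "
from h import *
p=w(load('t1'),[[115+(x+.5)/5-.5,125+(y+.5)/5-.5] for x,y in [(78,105),(170,69),(202,155),(113,195)]],.057);print(p.mean(0));d=p[1]-p[0];print(np.degrees(np.arctan2(d[1],d[0])))
snap('wrist','w3');to(.599,-.1225,.012,-63.4)
"
```

```text
clock: 12.85
ee_pos: [0.5493, -0.1496, 0.1877]
orientation: [-3.057, -0.723, -0.0]
ft_force: [-0.6, 0.2, -0.2]
opening: 0.0882
grip_force: 0.0
[0.61235359 0.34505067 0.057     ]
-68.3354850649332
t 12.9 pos [ 0.5493 -0.1489  0.1877] phi -63.4 q6 36.0 row [0.2815, -0.0061, 0.8783] [-0.0003, 0.0, 0.0005] open 0.08804468712582486
```

View pics/w3.png

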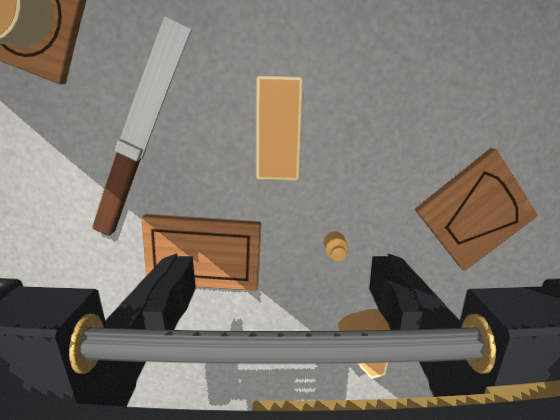

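The bar's top corners are (257,77), (301,77), (298,180) and (257,178). Its board outline is visible at (152,231), (249,235) and (248,280), with the fourth corner behind the finger.

Run:
```python
from h import *
g=load('w3')
p=w(g,[(257,77),(301,77),(298.5,180),(256.5,178.5)],.040)[:,:2];d=p[0]-p[3]+p[1]-p[2];print(p.mean(0).round(4),[round(np.linalg.norm(p[i]-p[i-1])*1e3) for i in range(4)],np.degrees(np.arctan2(d[1],d[0])))
p=w(g,[(152,231),(249,235),(248,280)],.012)[:,:2];d=p[1]-p[0];print((p[0]+p[2])/2,np.linalg.norm(np.diff(p,axis=0),axis=1),np.degrees(np.arctan2(d[1],d[0])))
```

```text
[ 0.5977 -0.1202] [87, 37, 88, 38] 25.576237606055255
[ 0.4392971  -0.10551283] [0.10274445 0.05393403] -65.74582646417166
```

```bash
python3 -m crank '[[[0.15,0,0.1,0,0,0.007],[0.28,-0.01,0.25,0,0,0.007],[0.28,-0.01,0.45,0,0,0.007],[0.28,-0.01,0.65,0,0,0.007],[0.28,-0.01,0.82,0,0,0.007],[0.28,-0.01,0.878,0,0,0.007],[0.28,-0.01,0.878,0,0,0.007]]]' 0; python3 -m crank '[[[0,0,0,0,0,0],[0,0,0,0,0,0],[0,0,0,0,0,0],[0,0,0,0,0,0],[0,0,0,0,0,0],[0,0,0,0,0,0],[0,0,0,0,0,0],[0,0,0,0,0,0],[0,0,0,0,0,0]]]' 1; python3 -c "
from h import *
s=ctrl.observe()['ee_pos'];to(s[0]-.1585,s[1]+.0145,s[2]+.012,23.5)"
```

```text
clock: 13.6
ee_pos: [0.5981, -0.1219, 0.0113]
orientation: [-3.06, -0.706, 0.003]
ft_force: [0.0, -0.5, 0.3]
opening: 0.0882
grip_force: 0.0
clock: 14.5
ee_pos: [0.5985, -0.1231, 0.0123]
orientation: [-3.062, -0.702, 0.0]
ft_force: [-1.9, 0.4, 3.5]
opening: 0.0402
grip_force: 30.0
t 14.5 pos [ 0.5985 -0.1231  0.0123] phi -64.2 q6 41.0 row [-0.6816, -0.4107, -0.0599] [-0.0001, -0.0001, -0.974] open 0.04023691726293358
```

```bash
python3 -m crank '[[[0,0,-0.12,0,0,0],[0,0,-0.3,0,0,-0.05],[-0.07,-0.04,-0.4,0,0,-0.13],[-0.14,-0.08,-0.4,0,0,-0.21],[-0.21,-0.12,-0.4,0,0,-0.29],[-0.28,-0.17,-0.4,0,0,-0.37],[-0.35,-0.21,-0.4,0,0,-0.45],[-0.42,-0.25,-0.4,0,0,-0.53],[-0.49,-0.3,-0.4,0,0,-0.61],[-0.55,-0.34,-0.4,0,0,-0.69],[-0.61,-0.38,-0.4,0,0,-0.77],[-0.65,-0.4,-0.4,0,0,-0.85],[-0.678,-0.418,-0.4,0,0,-0.93],[-0.678,-0.418,-0.4,0,0,-0.974],[-0.678,-0.418,-0.3,0,0,-0.974],[-0.678,-0.418,-0.2,0,0,-0.974],[-0.678,-0.418,-0.12,0,0,-0.974],[-0.678,-0.418,-0.075,0,0,-0.974],[-0.678,-0.418,-0.06,0,0,-0.974],[-0.678,-0.418,-0.06,0,0,-0.974]]]' 1;  python3 -c "
from h import *
to(.440,-.107,.0243,23.5)"
```

```text
clock: 16.5
ee_pos: [0.4402, -0.1071, 0.0245]
orientation: [1.722, 2.627, -0.0]
ft_force: [0.0, -0.1, -1.3]
opening: 0.0397
grip_force: 30.0
t 16.5 pos [ 0.4402 -0.1071  0.0245] phi 23.5 q6 -52.0 row [0.0008, -0.0006, 0.001] [0.0001, 0.0002, 0.0001] open 0.03970782202056231
```

```bash
python3 -m crank '[[[0,0,0.002,0,0,0],[0,0,0,0,0,0],[0,0,0,0,0,0],[0,0,0,0,0,0],[0,0,0,0,0,0],[0,0,-0.15,0,0,0],[0,0,-0.35,0,0,0],[0,0,-0.6,0,0,0],[-0.2,-0.05,-0.75,0,0,-0.04],[-0.4,-0.1,-0.8,0,0,-0.1],[-0.6,-0.15,-0.8,0,0,-0.15],[-0.8,-0.2,-0.8,0,0,-0.2],[-0.95,-0.22,-0.8,0,0,-0.26],[-0.95,-0.22,-0.8,0,0,-0.26]]]' 0;  python3 -c "
from h import *
to(.49,-.37,.2,47)"
```

```text
clock: 17.9
ee_pos: [0.4757, -0.302, 0.1835]
orientation: [1.155, 2.921, -0.001]
ft_force: [-0.4, -0.3, -0.4]
opening: 0.0884
grip_force: 0.0
t 17.9 pos [ 0.4757 -0.302   0.1835] phi 46.9 q6 -91.0 row [-0.2847, -0.1991, -0.0824] [-0.0002, 0.0003, -0.0017] open 0.08835718105988251
```

```bash
python3 -m crank '[[[-0.15,-0.1,-0.04,0,0,0],[-0.28,-0.2,-0.08,0,0,0],[-0.28,-0.2,-0.08,0,0,0],[-0.28,-0.2,-0.08,0,0,0]]]' 0;  python3 -c "
from h import *
g=snap('wrist','w4');print(w(g,[[280,200]],.0))
to(.428,-.324,.012,47)"
```

```text
clock: 18.3
ee_pos: [0.4888, -0.3655, 0.1997]
orientation: [-1.155, -2.921, -0.001]
ft_force: [-0.7, 0.0, -0.2]
opening: 0.0879
grip_force: 0.0
[[ 0.50457984 -0.38167576  0.        ]]
t 18.35 pos [ 0.4888 -0.3649  0.1997] phi 46.9 q6 -95.0 row [0.3605, -0.059, 0.9392] [0.0003, -0.0009, -0.0011] open 0.08785400472856261
```

View pics/w4.png

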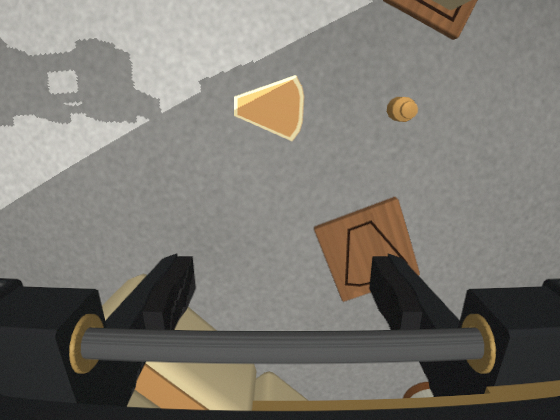

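The wedge's nose is at (235,97)-(235,115), its shoulders are (296,76) and (293,140), and the middle of its rind is (302,109). The near side of the wedge board is behind the finger.

Run:
```python
from h import *
g=load('w4')
p=w(g,[(235,106),(302,109),(296,76),(293,140)],.045)[:,:2];d=p[1]-p[0];e=p[2]-p[3]
print((p[0]+p[1])/2,np.linalg.norm(d),np.degrees(np.arctan2(d[1],d[0])),np.linalg.norm(e),np.degrees(np.arctan2(e[1],e[0]))-90)
g=load('w3')
im=g['image'][130:290,400:560];cv2.imwrite('pics/c.png',np.hstack([cv2.resize(im,(400,400),interpolation=2),cv2.resize(load('w4')['image'][60:160,215:315],(400,400),interpolation=2)]))
```

```text
[ 0.4263844  -0.32150999] 0.05836903841380507 44.22855830498407 0.054268240808047104 44.649407574460525
```

View pics/c.png

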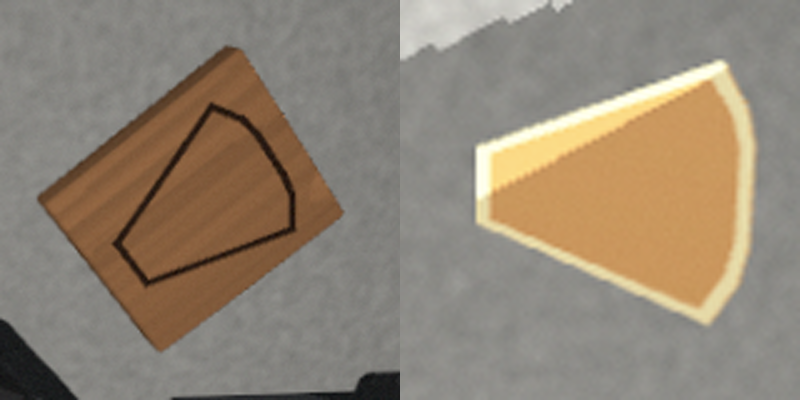

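The left crop shows the outline's nose at (116,243)-(148,283) and its shoulders at (212,105) and (293,230). The right crop has the wedge axis tilted about 2° from the tool's y.

Run:
```python
from h import *
g=load('w3')
p=w(g,[(400+x/2.5,130+y/2.5) for x,y in [(116,243),(148,283),(212,105),(293,230)]],.012)[:,:2]
n=(p[0]+p[1])/2;s=(p[2]+p[3])/2;d=s-n;u=d/np.linalg.norm(d);print(n+36*u/1e3,np.linalg.norm(d),np.degrees(np.arctan2(d[1],d[0])))
g=load('w4')
p=w(g,[(234.3,96.5),(234.3,115.8),(296.3,75.5),(292,140.8)],.045)[:,:2]
n=(p[0]+p[1])/2;s=(p[2]+p[3])/2;d=s-n;u=d/np.linalg.norm(d);print(n+30*u/1e3,np.linalg.norm(d),np.degrees(np.arctan2(d[1],d[0])))
to(.427,-.3225,.012,45.5)
```

```text
[ 0.61515876 -0.34985466] 0.06305525771480994 -21.506590233984877
[ 0.42668759 -0.32153002] 0.05210556741486165 44.18886588020272
t 18.35 pos [ 0.4888 -0.3649  0.1997] phi 46.9 q6 -95.0 row [0.3693, -0.0569, 0.9392] [0.0003, -0.0009, 0.0156] open 0.08785400472856261
```

```bash
python3 -m crank '[[[0.18,-0.03,0.1,0,0,0.02],[0.37,-0.057,0.2,0,0,0.02],[0.37,-0.057,0.4,0,0,0.02],[0.37,-0.057,0.6,0,0,0.02],[0.37,-0.057,0.8,0,0,0.02],[0.37,-0.057,0.92,0,0,0.02],[0.37,-0.057,0.935,0,0,0.02],[0.37,-0.057,0.935,0,0,0.02]]]' 0; python3 -m crank '[[[0,0,0,0,0,0],[0,0,0,0,0,0],[0,0,0,0,0,0],[0,0,0,0,0,0],[0,0,0,0,0,0],[0,0,0,0,0,0],[0,0,0,0,0,0],[0,0,0,0,0,0]]]' 1; python3 -c "
from h import *
s=ctrl.observe()['ee_pos'];to(.6155,-.351,s[2]+.012,-21.5)"
```

```text
clock: 19.15
ee_pos: [0.4273, -0.3232, 0.0136]
orientation: [-1.198, -2.903, -0.001]
ft_force: [1.3, -0.7, 0.3]
opening: 0.0878
grip_force: 0.0
clock: 19.95
ee_pos: [0.4274, -0.3243, 0.0138]
orientation: [1.199, 2.903, -0.001]
ft_force: [0.6, 1.0, 6.3]
opening: 0.0597
grip_force: 30.0
t 19.95 pos [ 0.4274 -0.3243  0.0138] phi 45.1 q6 -95.0 row [-0.7605, 0.569, -0.0593] [0.0003, 0.0006, 0.74] open 0.05965010262789617
```

```bash
python3 -m crank '[[[0,0,-0.12,0,0,0],[0,0,-0.3,0,0,0.04],[-0.08,0.06,-0.4,0,0,0.1],[-0.17,0.13,-0.4,0,0,0.18],[-0.26,0.19,-0.4,0,0,0.26],[-0.35,0.26,-0.4,0,0,0.34],[-0.44,0.33,-0.4,0,0,0.42],[-0.53,0.4,-0.4,0,0,0.5],[-0.62,0.46,-0.4,0,0,0.58],[-0.71,0.53,-0.4,0,0,0.66],[-0.76,0.569,-0.4,0,0,0.74],[-0.76,0.569,-0.4,0,0,0.74],[-0.76,0.569,-0.3,0,0,0.74],[-0.76,0.569,-0.2,0,0,0.74],[-0.76,0.569,-0.12,0,0,0.74],[-0.76,0.569,-0.075,0,0,0.74],[-0.76,0.569,-0.06,0,0,0.74],[-0.76,0.569,-0.06,0,0,0.74],[-0.76,0.569,-0.06,0,0,0.74]]]' 1;  python3 -c "
from h import *
to(.6155,-.351,.0258,-21.5)"
```

```text
clock: 21.85
ee_pos: [0.6149, -0.3508, 0.0258]
orientation: [2.595, 1.77, -0.0]
ft_force: [-2.0, 0.9, 1.7]
opening: 0.0597
grip_force: 30.0
t 21.85 pos [ 0.6149 -0.3508  0.0258] phi -21.4 q6 -18.0 row [0.0004, 0.0031, -0.0001] [0.0, 0.0002, 0.0009] open 0.05965133354122778
```

```bash
python3 -m crank '[[[0,0,0,0,0,0],[0,0,0,0,0,0],[0,0,0,0,0,0],[0,0,0,0,0,0],[0,0,0,0,0,0],[0,0,-0.15,0,0,0],[0,0,-0.35,0,0,0],[0,0,-0.6,0,0,0],[-0.1,-0.1,-0.85,0,0,0],[-0.3,-0.3,-1,0,0,0],[-0.5,-0.5,-1,0,0,0],[-0.7,-0.7,-1,0,0,0],[-0.9,-0.9,-1,0,0,0],[-0.95,-1,-1,0,0,0],[-0.95,-1,-1,0,0,0],[-0.95,-1,-1,0,0,0]]]' 0;  python3 -c "
from h import *
g=snap('top','t2')
cv2.imwrite('pics/t2c.png',cv2.resize(g['image'][125:265,115:435],None,fx=2.5,fy=2.5,interpolation=cv2.INTER_CUBIC))"
```

```text
clock: 23.45
ee_pos: [0.3584, -0.4548, 0.2255]
orientation: [2.599, 1.765, 0.0]
ft_force: [0.7, 0.6, -0.4]
opening: 0.0882
grip_force: 0.0
```

View pics/t2c.png

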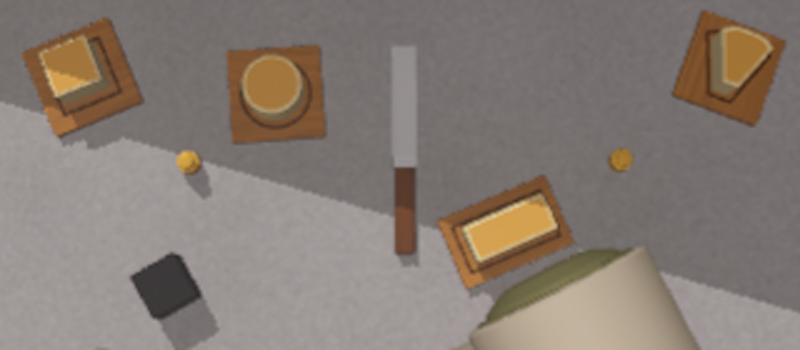

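All four cheeses lie upright on their boards. I enlarge each one to check the fit.

Run:
```python
from h import *
g=load('t2')['image']
t=[cv2.resize(g[y:y+50,x:x+66],None,fx=6,fy=6,interpolation=2) for x,y in((118,128),(195,138),(285,190),(372,126))]
cv2.imwrite('pics/t2d.png',np.vstack([np.hstack(t[:2]),np.hstack(t[2:])]))
```

```text
(no output)
```

View pics/t2d.png

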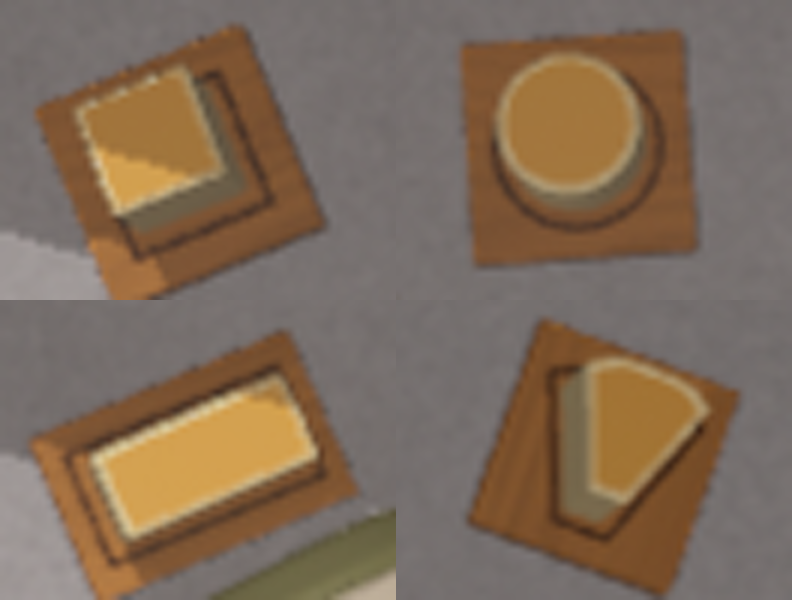

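Run:
```python
from h import *
g=load('t2')
def P(q,ox,oy,u,v,z): return w(g,[(u+(x-ox+.5)/6-.5,v+(y-oy+.5)/6-.5) for x,y in q],z)[:,:2]
a=lambda d:np.degrees(np.arctan2(d[1],d[0])).round(1)
p=P([(78,108),(187,66),(224,176),(117,214)],0,0,118,128,.057);print('block',p.mean(0),a(p[1]-p[0]))
p=P([(497,124),(569,52),(641,124),(569,194)],396,0,195,138,.057);print('wheel',p.mean(0))
p=P([(90,458),(277,375),(320,457),(130,540)],0,300,285,190,.052);print('bar',p.mean(0),a(p[1]-p[0]))
p=P([(589,490),(622,504),(587,364),(710,410)],396,300,372,126,.057);n=(p[0]+p[1])/2;s=(p[2]+p[3])/2;d=s-n;print('wedge',n+.03*d/np.linalg.norm(d),np.linalg.norm(d),a(d))
```

```text
block [0.61160872 0.34482429] -68.6
wheel [0.59191603 0.1368674 ]
bar [ 0.44114784 -0.10772749] -66.5
wedge [ 0.6165345  -0.35009592] 0.05259178178534644 -22.8
```

```bash
python3 -c "
from bench import ctrl
print(ctrl.finish_job())"
```

```text
the job is handed in; nothing more can be done
None
```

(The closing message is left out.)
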